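Find the loose anchor bolt of the stake holder and hold its cap open

TASK

Hammering has worked one of the stake holder's three anchor bolts loose: with all caps shut, tap or press down on the tops of the bolt caps one after another until you find the one that gives, and push that one fully down. Then lift that bolt's hinged cap by its red tab to at least half way up (about 45 degrees) and finish while still holding it open, so that a colleague can put a key on the bolt. Never open the cap of a bolt that has not given way, and leave the hammer, the ring box and the bead tray where they are.

Things in the scene. Friction and masses are not known exactly. Their poses are not given: they have to be found in the camera images.
- stake_plate: The cast grey stake holder, fixed to the bench: three round lugs (56 mm across, 20 mm thick, centres 62 mm from the middle, 120 degrees apart, 90 mm to the lug ends) around a boss with a polished mushroom stake 46 mm across and 79 mm high. Origin: centre of its underside on the bench top; z up; x points to lug a, lug b is 120 degrees and lug c 240 degrees anticlockwise from above.
- bolt_a (a joint): How far the anchor bolt of lug a (with its whole flip cap) has been pushed down, in m: 0 as it stands at the start, whether tight or loose. A tight bolt stands solid (under 1 mm at 20 N). The loose one begins to sink at 2 to 4 N, goes down 6 mm and stops there, and stays down by itself (it would take about 7 N upward to draw it up again). They look alike; the loose one can be any of the three. A press of 8 to 10 N tells.
- cap_a (a joint): Angle of the steel flip cap over bolt a, rad: 0 shut, up to 1.45 (stop). The thumb tab swings up and inward over the stake holder's middle. Light spring and its weight shut it whenever it is not held (under 1 N at the tab).
- cap_a_top (a point): Middle of the flat top of cap a: a steel drum 38 mm in diameter, top 46 mm above the bench when shut and not pushed down (it goes down with its bolt). The place to tap. Its frame: x from the hinge towards the tab, y along the hinge pin, z out of the top.
- cap_a_tab (a point): Centre of the red thumb tab of cap a: 18 mm wide (along the hinge pin), 20 mm long, 8 mm thick, sticking out from the rim away from the stake, its top flush with the cap's top. When shut the tab's centre is 42 mm above the bench, 22 mm above the lug's top (36 and 16 mm once the bolt is pushed down), with free air beneath and 25 mm or more at both sides. Pinch it across its width; it can turn between the fingers as the cap swings.
- cap_a_hinge (a point): Middle of the hinge pin of cap a, on the stake's side; the tab's centre swings about it at 51.5 mm in plan from the pin and 6 mm above it when shut. It goes down with the bolt. Frame: x towards the tab when shut, y along the pin, z up.
- bolt_b (a joint): How far the anchor bolt of lug b (with its whole flip cap) has been pushed down, in m: 0 as it stands at the start, whether tight or loose. A tight bolt stands solid (under 1 mm at 20 N). The loose one begins to sink at 2 to 4 N, goes down 6 mm and stops there, and stays down by itself (it would take about 7 N upward to draw it up again). They look alike; the loose one can be any of the three. A press of 8 to 10 N tells.
- cap_b (a joint): Angle of the steel flip cap over bolt b, rad: 0 shut, up to 1.45 (stop). The thumb tab swings up and inward over the stake holder's middle. Light spring and its weight shut it whenever it is not held (under 1 N at the tab).
- cap_b_top (a point): Middle of the flat top of cap b: a steel drum 38 mm in diameter, top 46 mm above the bench when shut and not pushed down (it goes down with its bolt). The place to tap. Its frame: x from the hinge towards the tab, y along the hinge pin, z out of the top.
- cap_b_tab (a point): Centre of the red thumb tab of cap b: 18 mm wide (along the hinge pin), 20 mm long, 8 mm thick, sticking out from the rim away from the stake, its top flush with the cap's top. When shut the tab's centre is 42 mm above the bench, 22 mm above the lug's top (36 and 16 mm once the bolt is pushed down), with free air beneath and 25 mm or more at both sides. Pinch it across its width; it can turn between the fingers as the cap swings.
- cap_b_hinge (a point): Middle of the hinge pin of cap b, on the stake's side; the tab's centre swings about it at 51.5 mm in plan from the pin and 6 mm above it when shut. It goes down with the bolt. Frame: x towards the tab when shut, y along the pin, z up.
- bolt_c (a joint): How far the anchor bolt of lug c (with its whole flip cap) has been pushed down, in m: 0 as it stands at the start, whether tight or loose. A tight bolt stands solid (under 1 mm at 20 N). The loose one begins to sink at 2 to 4 N, goes down 6 mm and stops there, and stays down by itself (it would take about 7 N upward to draw it up again). They look alike; the loose one can be any of the three. A press of 8 to 10 N tells.
- cap_c (a joint): Angle of the steel flip cap over bolt c, rad: 0 shut, up to 1.45 (stop). The thumb tab swings up and inward over the stake holder's middle. Light spring and its weight shut it whenever it is not held (under 1 N at the tab).
- cap_c_top (a point): Middle of the flat top of cap c: a steel drum 38 mm in diameter, top 46 mm above the bench when shut and not pushed down (it goes down with its bolt). The place to tap. Its frame: x from the hinge towards the tab, y along the hinge pin, z out of the top.
- cap_c_tab (a point): Centre of the red thumb tab of cap c: 18 mm wide (along the hinge pin), 20 mm long, 8 mm thick, sticking out from the rim away from the stake, its top flush with the cap's top. When shut the tab's centre is 42 mm above the bench, 22 mm above the lug's top (36 and 16 mm once the bolt is pushed down), with free air beneath and 25 mm or more at both sides. Pinch it across its width; it can turn between the fingers as the cap swings.
- cap_c_hinge (a point): Middle of the hinge pin of cap c, on the stake's side; the tab's centre swings about it at 51.5 mm in plan from the pin and 6 mm above it when shut. It goes down with the bolt. Frame: x towards the tab when shut, y along the pin, z up.
- chasing_hammer: Bystander: hammer lying on the bench beside the stake holder, 240 mm long, 26 mm high; origin on the bench under its middle, x along the handle towards the head. Leave alone.
- ring_box: Bystander: open black ring box with a ring, 50 x 50 mm, 30 mm high with the open lid standing 71 mm high at its +y side; origin: centre of its underside. Leave alone.
- bead_tray: Bystander: white pocket tray with glass beads, 110 x 75 x 14 mm; origin: centre of its underside. Leave alone.

How it is judged:
By the outcome, as a careful person would: the job done as asked, in the order asked, and still so for the second after the job is handed in, while the arm keeps its last pose, push and grip.
It also fails if it takes over 54 s, if anything falls off the work surface, if the arm or the gripper's body presses on something with over 40 N, if the wrist force passes 120 N, or if a joint passes its speed limit or range.

ROBOT

A 6-joint arm with a two-finger parallel gripper is mounted at the origin on the work surface. World frame = base frame: x ahead of the robot, y to its left, z up, the work surface at z = 0. Lengths are in m, angles in rad, forces in N, time in s.
With the tool pointing down it reaches from about 0.3 to 0.775 m from the base axis. Payload 14.6 kg.
Tool frame: the origin (TCP) lies at the very end of the fingers, on their centre line; the grasp point (between the pads) lies 19 mm behind it; x points along the fingers, z is the direction in which the jaws open and shut, and the axes are right-handed (so a half turn about x gives the same grasp; the last joint's range is limited). The gripper opens to 94 mm and grips with 3 to 60 N. Pads are 16 mm wide; open, the fingers measure 119 mm over their backs; the gripper's body (75 mm by 177 mm) begins 78 mm behind the grasp point.
Start: joints at [-1.395, 0.3, 1.521, -0, 1.321, -0.067], TCP at [0.132, -0.534, 0.205] pointing down, gripper open.
Joint ranges: [-3.03, 3.03], [-0.79, 2.21], [0.23, 2.52], [-1.04, 4.18], [0, 3.07], [-2.55, 2.55]. Speed limits (rad/s): [2.22, 2.22, 2.57, 3.14, 3.14, 3.14].

INTERFACE

Orientations are given as [roll, pitch, yaw] about the fixed x, y, z axes, in that order (R = Rz(yaw) Ry(pitch) Rx(roll)).
In Python, from station import ctrl gives the robot as it stands. The module is installed in compiled form; this text tells all that it offers.
- The arm moves only by the tool servo_tool, never from a script. Its argument "motion" is one flat list of numbers, 4 for each row, row after row: the shift along the tool's x, y, z in mm, then the turn about the tool's x in degrees. In form: [dx, dy, dz, roll, dx, dy, dz, roll, ...]. A call has 1 to 20 rows; each row is the pose to reach, as a shift and turn from the pose commanded when the call began, along the tool's axes at that moment; what a row does not reach only later rows make up. A row lasts 1/8 s, in which the tool goes at most 62.5 mm and 10.7 degrees, less where a joint would pass 70% of its speed; a pose out of reach is approached as far as the arm can. A call with a gripper value outside its range is refused whole. "gripper" is the opening, from 0 (shut) to 1 (fully open), set as the call begins (left out, the last holds). The fingers move at their own pace and stop on an object; "force" is the grip in N (left out, the last holds). Time passes only in rows, so rows that repeat a pose let the fingers close. It gives the time, the measured TCP pose, the force and the opening at its end, in the units of the state.
- ctrl.get_obs(): the state, without advancing time (a new reading comes with each control period).
- ctrl.camera(name): name is "scene" or "top"; returns a dict with "color" (420x560x3 uint8, red, green, blue), "z_map" (420x560 float32, m along the optical axis (not along the pixel's ray), 0 where there is no reading), "fx", "fy", "cx", "cy" (pixels), "rvec" (rotation vector, rad) and "tvec" (3), from world to camera coordinates, as OpenCV has them. Camera axes: x right, y down, z forward; pixel columns grow to the right and rows downward; lengths in m; the calibration is good to about 2 mm. A picture is of the moment at which its call begins.
- ctrl.hand_in(): hands the job in, once; it reports no verdict.
The state is a dict: "time_s": time; "qpos": joint angles; "joint_vel": joint speeds; "tau": joint torques, N m; "ee_pos": TCP position; "eef_rot": TCP orientation; "force": force on the tool from outside, world axes, zero at the start; "moment": the same for the moment, N m; "grip_width": finger opening in m.
Only numpy, scipy, OpenCV 4.12 (cv2) and the standard library are available. Lean on these libraries where they do the work, as an engineer would, in place of code of your own. Each camera call takes 0.05 s, during which the arm holds its last target.

## Working session

There is one attempt and no reset: what is moved stays moved. The work goes in short steps, Python scripts to look and compute and a tool call to move; the robot and the scene stay as the last step left them, time stands still between calls to the robot, and variables do not carry over. Pictures are saved under pics/ and viewed, and the job is handed in when it is done.

Besides the shell and the picture viewer there is one more tool, called after "Request:" by a JSON object that holds its "fn" and its "kwargs". servo_tool: Moves the arm, as the interface text tells. Its arguments: {"type":"object","properties":{"motion":{"type":"array","items":{"type":"number"}},"gripper":{"type":"number"},"force":{"type":"number"}},"required":["motion"]}

```bash
mkdir -p pics; cat > h.py <<'E'
import numpy as np, cv2
from station import ctrl
def cam(n):
    c=ctrl.camera(n); R,_=cv2.Rodrigues(np.array(c['rvec'],float)); t=np.array(c['tvec'],float).reshape(3)
    return c,R,t
def unproj(c,R,t,u,v,z=None):
    z=c['z_map'][int(round(v)),int(round(u))] if z is None else z
    p=np.array([(u-c['cx'])/c['fx']*z,(v-c['cy'])/c['fy']*z,z]); return R.T@(p-t)
def ray_z(c,R,t,u,v,h):
    d=R.T@np.array([(u-c['cx'])/c['fx'],(v-c['cy'])/c['fy'],1]); o=-R.T@t
    return o+d*(h-o[2])/d[2]
def proj(c,R,t,P):
    p=R@np.array(P)+t; return c['fx']*p[0]/p[2]+c['cx'],c['fy']*p[1]/p[2]+c['cy']
def save(c,f,crop=None,s=1):
    im=c['color'][...,::-1]
    if crop: x0,y0,x1,y1=crop; im=im[y0:y1,x0:x1]
    im=cv2.resize(np.ascontiguousarray(im),None,fx=s,fy=s,interpolation=cv2.INTER_CUBIC); cv2.imwrite('pics/'+f,im)
E
python3 - <<'E'
from h import *
o=ctrl.get_obs(); print(o)
for n in('top','scene'):
    c,R,t=cam(n); save(c,n+'0.png'); print(n,c['fx'],-R.T@t)
    np.savez(n+'0.npz',**{k:c[k] for k in c})
E
```

```text
{'time_s': 0.0, 'qpos': array([-1.39457539e+00,  3.00468668e-01,  1.52156380e+00, -3.32869676e-05,
        1.32071184e+00, -6.65637006e-02]), 'joint_vel': array([-3.38839164e-05, -2.80820941e-04,  1.79585168e-04,  6.78992049e-04,
        2.28710709e-03,  2.91187263e-04]), 'tau': array([ 1.87913953e-03, -5.31806266e+01, -3.52738452e+01,  7.09070242e-02,
        2.43754894e-02, -1.05588877e-04]), 'ee_pos': array([ 0.13218601, -0.53361158,  0.20489498]), 'eef_rot': array([3.10301788, 1.56964422, 1.77501444]), 'force': array([-0.55819742, -0.10497281,  0.09148278]), 'moment': array([-0.01766216,  0.00362965,  0.0103289 ]), 'grip_width': 0.0937231370252216}
top 432.76777409063806 [0.53357189 0.03967143 0.85467427]
scene 514.9218868269339 [1.16472666 0.61597282 0.67386266]
```

View pics/top0.png

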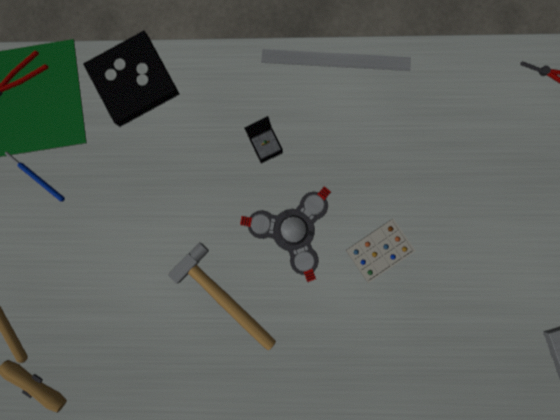

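View pics/scene0.png

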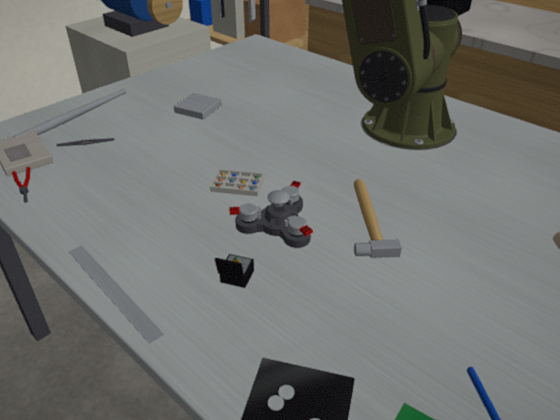

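```bash
python3 - <<'E'
from h import *
c=dict(np.load('top0.npz'));R,_=cv2.Rodrigues(c['rvec']);t=c['tvec'].reshape(3)
save(c,'topcrop.png',(230,170,350,300),5)
c2=dict(np.load('scene0.npz'));save(c2,'scenecrop.png',(220,160,340,260),6)
for n,u,v in[('stake',293,229),('capL',260,223),('capTR',314,204),('capB',304,261),('hammerhead',188,262),('hammerend',270,344),('ringbox',264,140),('tray',380,250)]:
    print(n,unproj(c,R,t,u,v).round(4))
# red tabs
hsv=cv2.cvtColor(np.ascontiguousarray(c['color']),cv2.COLOR_RGB2HSV)
m=((hsv[...,0]<8)|(hsv[...,0]>172))&(hsv[...,1]>150)&(hsv[...,2]>60)
n,l,st,ce=cv2.connectedComponentsWithStats(m.astype(np.uint8))
for i in range(1,n):
    if st[i,4]>20: print(ce[i],st[i,4],unproj(c,R,t,*ce[i]).round(4),ray_z(c,R,t,*ce[i],.046).round(4))
E
```

```text
stake [0.5554 0.0356 0.0768]
capL [0.5676 0.0972 0.0455]
capTR [ 0.6029 -0.004   0.0468]
capB [0.497  0.0152 0.0482]
hammerhead [0.4937 0.2372 0.0236]
hammerend [0.3401 0.0792 0.0239]
ringbox [0.7283 0.0908 0.0325]
tray [ 0.5166 -0.1322  0.0119]
[19.93296089 73.87150838] 358 [0.8764 0.5946 0.0042] [0.8596 0.5673 0.046 ]
[554.33684211  74.70526316] 95 [ 0.8588 -0.4774  0.011 ] [ 0.8454 -0.4559  0.046 ]
[323.52325581 192.98837209] 86 [ 0.6236 -0.0219  0.0465] [ 0.6236 -0.0219  0.046 ]
[245.78947368 220.90789474] 76 [0.5716 0.124  0.0443] [0.5715 0.1238 0.046 ]
[309.28571429 274.75      ] 84 [0.4715 0.0055 0.0454] [0.4716 0.0055 0.046 ]
```

View pics/topcrop.png

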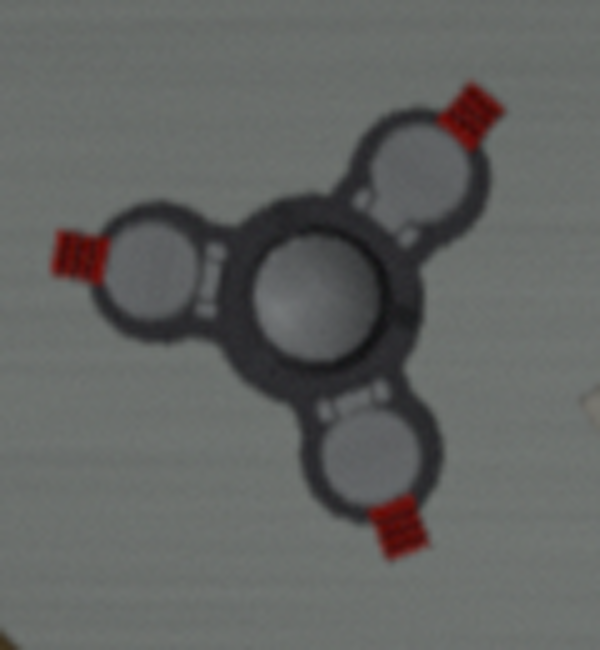

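View pics/scenecrop.png

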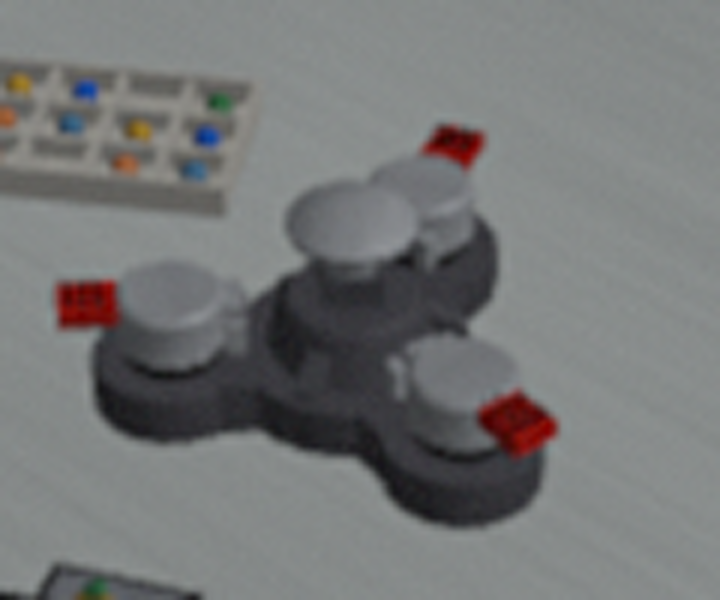

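```bash
cat >> h.py <<'E'
from scipy.spatial.transform import Rotation as Ro
C=np.array([.5555,.0357]); ANG={'p':-40.3,'q':79.8,'r':-160.2}
def pose():
    o=ctrl.get_obs(); return o,np.array(o['ee_pos']),Ro.from_euler('xyz',o['eef_rot']).as_matrix()
def to(P):
    o,p,M=pose(); return (M.T@(np.array(P)-p)*1000).round(1)
def pt(k,r,z):
    a=np.radians(ANG[k]); return np.array([*(C+r*np.array([np.cos(a),np.sin(a)])),z])
E
python3 - <<'E'
from h import *
o,p,M=pose(); print(M.round(4))
for k in ANG:
    a=np.radians(ANG[k]); tan=np.array([-np.sin(a),np.cos(a),0])
    w=M.T@tan
    # roll about tool x takes z->; angle so tool z aligns with +-tan
    th=np.degrees(np.arctan2(-w[1],w[2])); th=(th+90)%180-90
    print(k,pt(k,.062,.046).round(4),to(pt(k,.062,.08)),'roll',th.round(1), 'tab',pt(k,.0893,.042).round(4))
E
```

```text
[[-2.000e-04  9.707e-01  2.404e-01]
 [ 1.000e-03  2.404e-01 -9.707e-01]
 [-1.000e+00  1.000e-04 -1.000e-03]]
p [ 0.6028 -0.0044  0.046 ] [ 125.4  584.  -400.5] roll 54.2 tab [ 0.6236 -0.0221  0.042 ]
q [0.5665 0.0967 0.046 ] [ 125.5  573.1 -507.3] roll -65.9 tab [0.5713 0.1236 0.042 ]
r [0.4972 0.0147 0.046 ] [ 125.5  486.1 -444.4] roll -5.9 tab [0.4715 0.0055 0.042 ]
```

Request:
{"fn": "servo_tool", "kwargs": {"motion": [0,20,-18,0,0,60,-55,0,0,101,-92,0,0,142,-130,0,0,182,-166,0,0,223,-204,0,0,263,-240,0,0,304,-278,0,0,344,-314,0,10,385,-352,0,35,426,-390,0,70,460,-420,0,100,480,-438,0,115,486,-444,0,125,486,-444,0,125,486,-444,0,125,486,-444,0], "gripper": 0, "force": 20}}

```text
time_s: 2.22
ee_pos: [0.4975, 0.0132, 0.0814]
eef_rot: [1.269, 1.569, -0.06]
force: [-0.3, 0.2, -0.1]
grip_width: 0.0
```

```bash
python3 - <<'E'
from h import *
o,p,M=pose(); print(o['time_s'],p.round(4),o['qpos'].round(3),o['force'].round(2),o['grip_width'], to(pt('r',.062,.046)))
c,R,t=cam('scene'); save(c,'s1.png',(200,120,360,280),4)
E
```

```text
2.225 [0.4975 0.0132 0.0814] [-0.047  0.329  1.797 -0.     1.014  1.282] [-0.31  0.2  -0.08] 3.984193279056396e-05 [35.4  0.  -1.5]
```

View pics/s1.png

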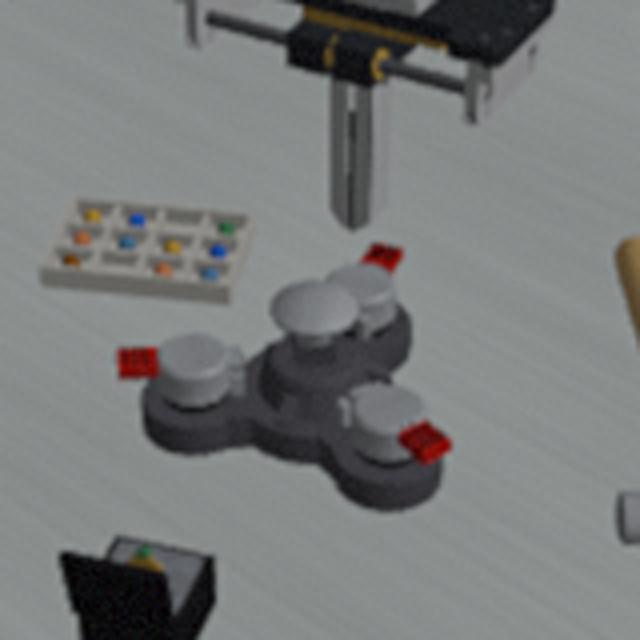

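Request:
{"fn": "servo_tool", "kwargs": {"motion": [12,0,0,0,24,0,-1,0,30,0,-1,0,33,0,-1,0,34,0,-1,0,35,0,-1,0,36,0,-1,0,36,0,-1,0,36,0,-1,0]}}

```text
time_s: 3.4
ee_pos: [0.4971, 0.0149, 0.0453]
eef_rot: [1.107, 1.57, -0.221]
force: [-6.3, -0.2, 11.5]
grip_width: -0.0001
```

```bash
python3 - <<'E'
from h import *
o,p,M=pose(); print(o['force'].round(2),p.round(4))
for k in 'pq': print(k,to(pt(k,.062,.060)))
E
```

```text
[-6.33 -0.15 11.49] [0.4971 0.0149 0.0453]
p [-14.6  98.   44.2]
q [-14.6  87.  -62.7]
```

Request:
{"fn": "servo_tool", "kwargs": {"motion": [-20,0,0,0,-50,0,0,0,-55,30,13,0,-55,65,29,0,-50,90,40,0,-30,98,44,0,-15,98,44,0,-12,98,44,0,-12,98,44,0]}}

```text
time_s: 4.53
ee_pos: [0.6026, -0.0041, 0.0569]
eef_rot: [1.307, 1.57, -0.021]
force: [-0.4, 0.5, 1.2]
grip_width: 0.0004
```

```bash
python3 - <<'E'
from h import *
o,p,M=pose(); print(o['force'].round(2),p.round(4),o['qpos'].round(2),to(pt('p',.062,.046)))
E
```

```text
[-0.41  0.5   1.21] [ 0.6026 -0.0041  0.0569] [-0.07  0.57  1.5   0.    1.07  1.26] [10.9  0.1  0.4]
```

Request:
{"fn": "servo_tool", "kwargs": {"motion": [5,0,0,0,9,0,0,0,10,0,0,0,11,0,0,0,12,0,0,0,12,0,0,0,12,0,0,0]}}

```text
time_s: 5.4
ee_pos: [0.6028, -0.0043, 0.0453]
eef_rot: [0.995, 1.57, -0.333]
force: [-4.3, -0.2, 9.5]
grip_width: 0.0002
```

```bash
python3 - <<'E'
from h import *
o,p,M=pose(); print(o['force'].round(2),p.round(4)); print(to(pt('q',.062,.046)))
E
```

```text
[-4.3  -0.25  9.53] [ 0.6028 -0.0043  0.0453]
[  -0.7  -11.  -106.8]
```

Request:
{"fn": "servo_tool", "kwargs": {"motion": [-20,0,0,0,-50,0,0,0,-55,-3,-30,0,-55,-7,-70,0,-50,-10,-100,0,-30,-11,-107,0,-12,-11,-107,0,-6,-11,-107,0,-2,-11,-107,0,0,-11,-107,0,1,-11,-107,0,2,-11,-107,0,3,-11,-107,0,3,-11,-107,0]}}

```text
time_s: 7.15
ee_pos: [0.5664, 0.097, 0.0415]
eef_rot: [1.522, 1.57, 0.194]
force: [1.8, -1.5, 2.9]
grip_width: 0.0006
```

```bash
python3 - <<'E'
from h import *
o,p,M=pose(); print(o['force'].round(2),p.round(4),o['qpos'].round(2))
c,R,t=cam('scene'); save(c,'s2.png',(200,120,360,280),4)
E
```

```text
[ 1.83 -1.5   2.94] [0.5664 0.097  0.0415] [0.11 0.54 1.6  0.   1.01 1.43]
```

View pics/s2.png

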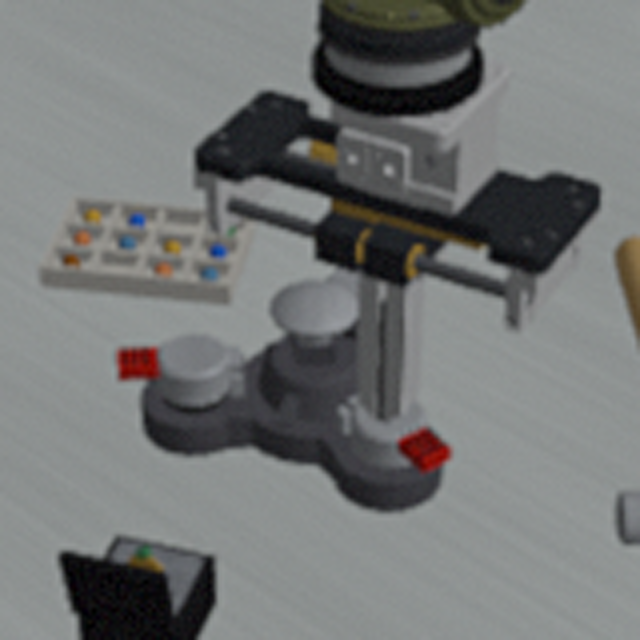

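Request:
{"fn": "servo_tool", "kwargs": {"motion": [1,0,0,0,2,0,0,0,3,0,0,0,3.5,0,0,0,3.5,0,0,0]}}

```text
time_s: 7.82
ee_pos: [0.5666, 0.0973, 0.0393]
eef_rot: [1.687, 1.57, 0.359]
force: [-4.4, -0.3, 16.9]
grip_width: 0.0004
```

Request:
{"fn": "servo_tool", "kwargs": {"motion": [-20,0,0,0,-50,0,0,-6,-70,0,0,-16,-75,0,0,-26,-75,0,0,-36,-75,0,0,-46,-75,0,0,-56,-75,0,0,-66,-75,0,0,-66,-75,0,0,-66], "gripper": 0.38, "force": 5}}

```text
time_s: 9.07
ee_pos: [0.5661, 0.097, 0.1127]
eef_rot: [-3.008, 1.57, 3.095]
force: [0.6, 0.5, -0.3]
grip_width: 0.0357
```

```bash
python3 - <<'E'
from h import *
o,p,M=pose(); print(o['time_s'],o['force'].round(2),p.round(4),o['qpos'].round(2),o['grip_width']); print(M.round(3))
a=np.radians(79.8);print(M.T@[-np.sin(a),np.cos(a),0], M.T@[np.cos(a),np.sin(a),0])
print(to(pt('q',.0923,.028)))
c,R,t=cam('top');save(c,'t2.png',(200,150,360,290),5)
hsv=cv2.cvtColor(np.ascontiguousarray(c['color']),cv2.COLOR_RGB2HSV)
m=((hsv[...,0]<8)|(hsv[...,0]>172))&(hsv[...,1]>150)&(hsv[...,2]>60)
n,l,st,ce=cv2.connectedComponentsWithStats(m.astype(np.uint8))
for i in range(1,n):
    if st[i,4]>20: print(ce[i],st[i,4],unproj(c,R,t,*ce[i]).round(4),ray_z(c,R,t,*ce[i],.040).round(4))
c,R,t=cam('scene');save(c,'s3.png',(200,120,360,280),4)
n=0
hsv=cv2.cvtColor(np.ascontiguousarray(c['color']),cv2.COLOR_RGB2HSV)
m=((hsv[...,0]<8)|(hsv[...,0]>172))&(hsv[...,1]>150)&(hsv[...,2]>60)
n,l,st,ce=cv2.connectedComponentsWithStats(m.astype(np.uint8))
for i in range(1,n):
    if st[i,4]>20: print(ce[i],st[i,4],unproj(c,R,t,*ce[i]).round(4))
E
```

```text
9.075 [ 0.63  0.5  -0.31] [0.5661 0.097  0.1127] [0.11 0.44 1.55 0.   1.15 0.29] 0.03573992784842363
[[-0.001  0.179  0.984]
 [ 0.     0.984 -0.179]
 [-1.    -0.    -0.001]]
[ 5.49411765e-04 -1.99386391e-03 -9.99997861e-01] [-7.24927909e-05  9.99998010e-01 -1.99390404e-03]
[84.7 30.1  0.4]
[20.37980769 73.64182692] 416 [0.8757 0.5918 0.0072] [0.8625 0.5704 0.04  ]
[554.38297872  74.74468085] 94 [0.5336 0.0397 0.8547] [ 0.8476 -0.4597  0.04  ]
[323.55294118 192.94117647] 85 [ 0.6234 -0.0218  0.0485] [ 0.6244 -0.0224  0.04  ]
[309.3373494  274.59036145] 83 [0.4719 0.0055 0.0468] [0.4714 0.0052 0.04  ]
[ 22.42741935 177.75806452] 124 [ 0.8451 -0.5179  0.0036]
[296.53846154 184.03846154] 26 [0.4717 0.0127 0.0485]
[234.27419355 210.67741935] 62 [ 0.6295 -0.0135  0.05  ]
[305.59493671 232.44303797] 79 [0.5764 0.1298 0.0429]
```

View pics/s3.png

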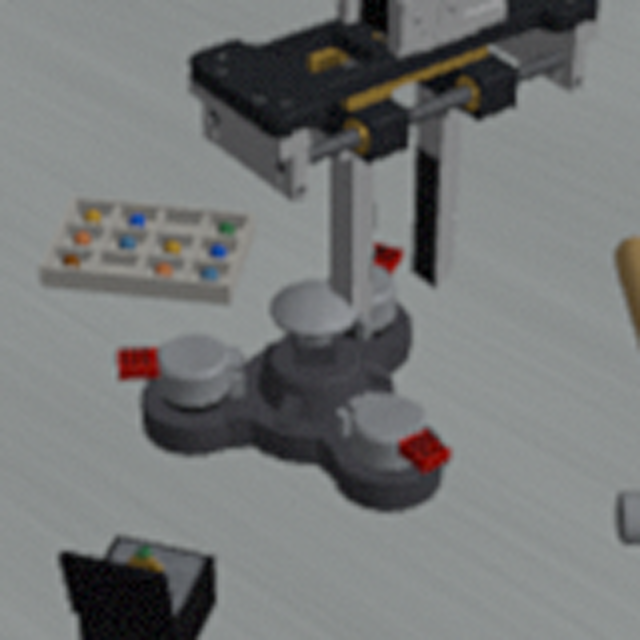

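View pics/t2.png

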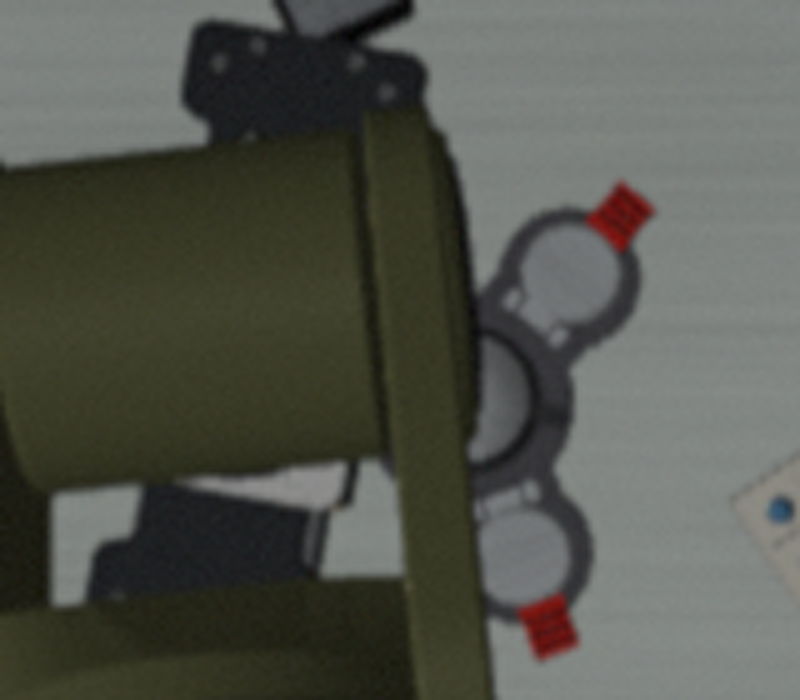

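Request:
{"fn": "servo_tool", "kwargs": {"motion": [0,20,0,0,10,30,0,0,40,30,0,0,70,30,0,0,80,30,0,0,84,30,0,0,84.5,30,0,0,84.5,30,0,0]}}

```text
time_s: 10.18
ee_pos: [0.572, 0.1266, 0.0293]
eef_rot: [0.325, 1.569, 0.149]
force: [0.0, -0.6, 0.9]
grip_width: 0.0359
```

```bash
python3 - <<'E'
from h import *
o,p,M=pose(); print(o['time_s'],o['force'].round(2),p.round(4),to(pt('q',.0923,.028)))
c,R,t=cam('scene');save(c,'s4.png',(250,160,350,260),6)
E
```

```text
10.175 [ 0.03 -0.6   0.91] [0.572  0.1266 0.0293] [ 1.3 -0.1 -0.1]
```

View pics/s4.png

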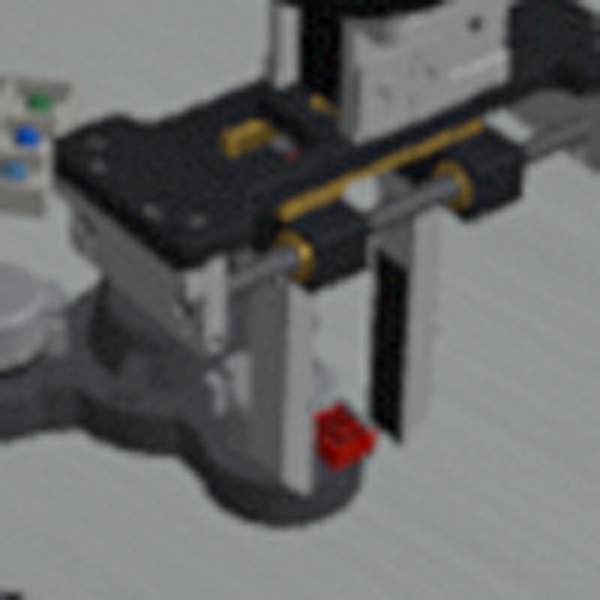

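Request:
{"fn": "servo_tool", "kwargs": {"motion": [0,0,0,0,0,0,0,0,0,0,0,0,0,0,0,0,0,0,0,0,0,0,0,0], "gripper": 0, "force": 5}}

```text
time_s: 10.98
ee_pos: [0.5721, 0.1265, 0.0287]
eef_rot: [0.243, 1.569, 0.067]
force: [5.8, 0.5, 0.6]
grip_width: 0.0177
```

```bash
python3 - <<'E'
from h import *
o,p,M=pose(); print(o['time_s'],o['force'].round(2),p.round(4),o['grip_width'],(M.T@o['force']).round(2))
c,R,t=cam('scene');save(c,'s5.png',(250,160,350,260),6)
E
```

```text
10.975 [5.75 0.5  0.62] [0.5721 0.1265 0.0287] 0.0177462567454798 [-0.62  1.5   5.58]
```

View pics/s5.png

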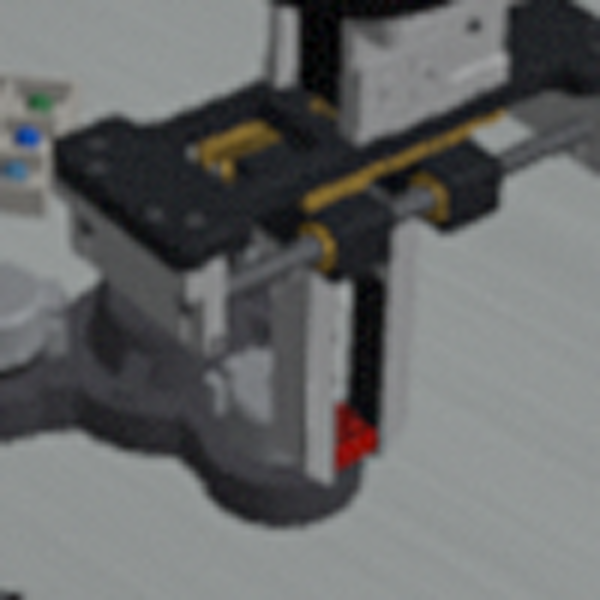

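Request:
{"fn": "servo_tool", "kwargs": {"motion": [0,0,0.3,0,0,0,0.6,0,0,0,0.6,0]}}

```text
time_s: 11.4
ee_pos: [0.5722, 0.1265, 0.0285]
eef_rot: [0.605, 1.571, 0.429]
force: [3.7, -1.1, 1.4]
grip_width: 0.0182
```

```bash
python3 - <<'E'
from h import *
o,p,M=pose(); print(o['time_s'],o['force'].round(2),p.round(4),o['grip_width'],(M.T@o['force']).round(2))
for d in range(0,64,3):
    q=np.radians(d); print(d, (-(54.5*np.sin(q)+6*(np.cos(q)-1))).round(1),(54.5*(np.cos(q)-1)-6*np.sin(q)).round(1))
E
```

```text
11.4 [ 3.68 -1.11  1.37] [0.5722 0.1265 0.0285] 0.01823101198126123 [-1.37 -0.45  3.82]
0 -0.0 0.0
3 -2.8 -0.4
6 -5.7 -0.9
9 -8.5 -1.6
12 -11.2 -2.4
15 -13.9 -3.4
18 -16.5 -4.5
21 -19.1 -5.8
24 -21.6 -7.2
27 -24.1 -8.7
30 -26.4 -10.3
33 -28.7 -12.1
36 -30.9 -13.9
39 -33.0 -15.9
42 -34.9 -18.0
45 -36.8 -20.2
48 -38.5 -22.5
51 -40.1 -24.9
54 -41.6 -27.3
57 -43.0 -29.8
60 -44.2 -32.4
63 -45.3 -35.1
```

Lift the first 30 degrees, also shifting a bit more sideways to centre the jaws.

Request:
{"fn": "servo_tool", "kwargs": {"motion": [-1.4,-0.2,0.3,0,-2.8,-0.4,0.5,0,-5.7,-0.9,0.8,0,-8.5,-1.6,0.8,0,-11.2,-2.4,0.8,0,-13.9,-3.4,0.8,0,-16.5,-4.5,0.8,0,-19.1,-5.8,0.8,0,-21.6,-7.2,0.8,0,-24.1,-8.7,0.8,0,-26.4,-10.3,0.8,0,-26.4,-10.3,0.8,0,-26.4,-10.3,0.8,0]}}

```text
time_s: 13.02
ee_pos: [0.5708, 0.1161, 0.0549]
eef_rot: [-2.927, 1.57, -3.103]
force: [-5.2, 0.6, -1.1]
grip_width: 0.0178
```

```bash
python3 - <<'E'
from h import *
o,p,M=pose(); print(o['time_s'],o['force'].round(2),p.round(4),o['grip_width'],(M.T@o['force']).round(2))
c,R,t=cam('scene');save(c,'s6.png',(250,140,350,260),6)
E
```

```text
13.025 [-5.21  0.63 -1.08] [0.5708 0.1161 0.0549] 0.017764197653682378 [ 1.08 -0.29 -5.24]
```

View pics/s6.png

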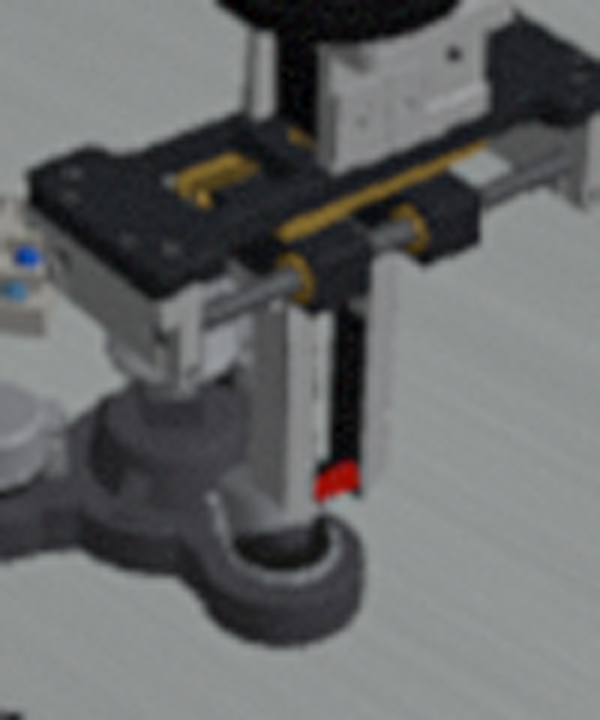

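Request:
{"fn": "servo_tool", "kwargs": {"motion": [-1,-0.8,-0.3,0,-2.3,-1.8,-0.4,0,-4.5,-3.6,-0.4,0,-6.6,-5.6,-0.4,0,-8.5,-7.7,-0.4,0,-10.4,-9.9,-0.4,0,-12.1,-12.2,-0.4,0,-13.7,-14.6,-0.4,0,-15.2,-17,-0.4,0,-16.6,-19.5,-0.4,0,-17.8,-22.1,-0.4,0,-17.8,-22.1,-0.4,0,-17.8,-22.1,-0.4,0]}}

```text
time_s: 14.7
ee_pos: [0.5669, 0.0945, 0.0727]
eef_rot: [-0.289, 1.571, -0.465]
force: [-2.9, 1.1, -0.7]
grip_width: 0.0175
```

```bash
python3 - <<'E'
from h import *
o,p,M=pose(); print(o['time_s'],o['force'].round(2),p.round(4),o['grip_width'],(M.T@o['force']).round(2),np.hypot(*(p[:2]-C)))
c,R,t=cam('scene');save(c,'s7.png',(240,140,360,240),6); np.savez('s7.npz',**c)
c,R,t=cam('top');save(c,'t7.png',(200,150,360,290),5)
E
```

```text
14.7 [-2.92  1.14 -0.69] [0.5669 0.0945 0.0727] 0.017493619046709034 [ 0.69  0.61 -3.08] 0.05984366141778658
```

View pics/s7.png

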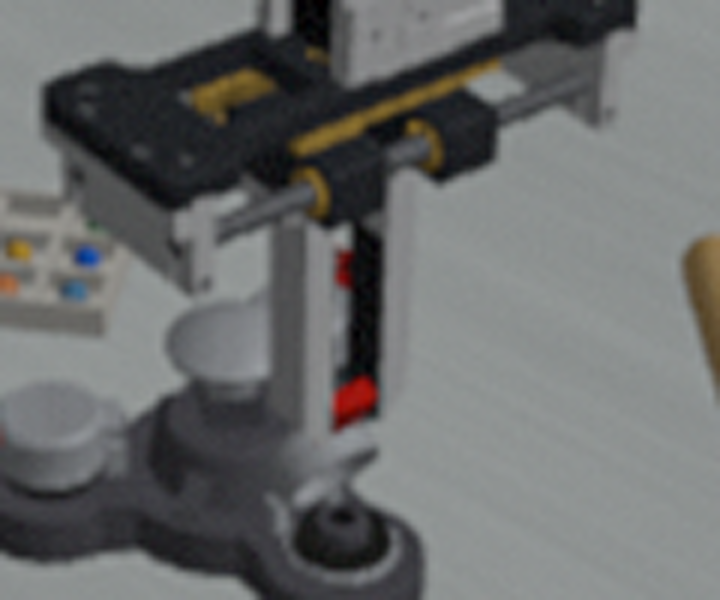

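View pics/t7.png

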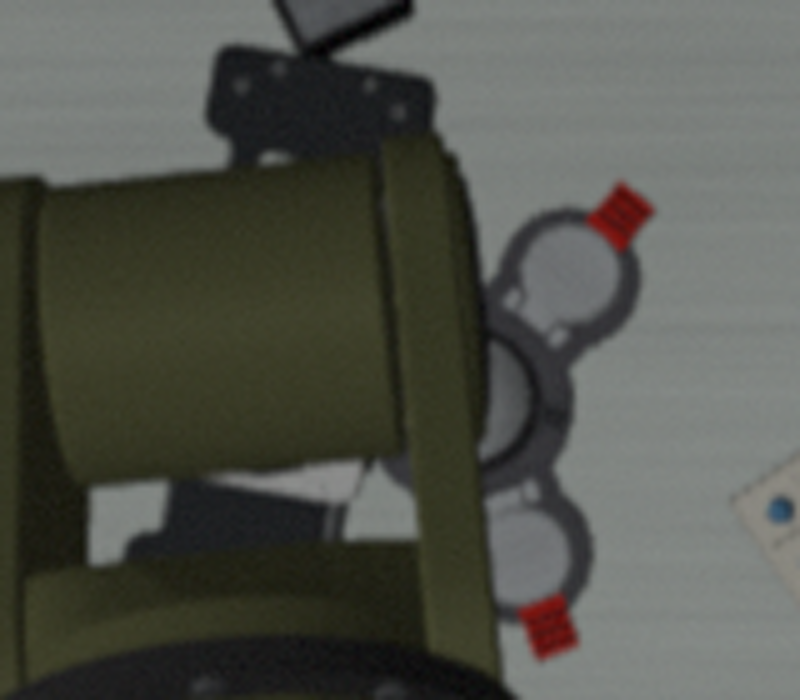

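```bash
python3 - <<'E'
from h import *
for i in range(1):
    c,R,t=cam('scene'); o,p,M=pose()
    hsv=cv2.cvtColor(np.ascontiguousarray(c['color']),cv2.COLOR_RGB2HSV)
    m=((hsv[...,0]<8)|(hsv[...,0]>172))&(hsv[...,1]>150)&(hsv[...,2]>60)
    m[:, :290]=0; m[:, 310:]=0; m[:195]=0; m[225:]=0
    vs,us=np.nonzero(m); P=np.array([unproj(c,R,t,u,v) for u,v in zip(us,vs)])
    print(len(P),us.mean(),vs.mean(),np.median(P,0).round(4),P.min(0).round(3),P.max(0).round(3))
    print(o['time_s'],p.round(4),o['force'].round(2))
    for a in (45,50,55,60,65):
        for hz in(.030,.036):
            q=np.radians(a)
            # centre of tab's outer end face (10 mm out), and top-surface
            r=.0378+.0615*np.cos(q)-.006*np.sin(q); z=hz+.0615*np.sin(q)+.006*np.cos(q)
            print(a,hz,pt('q',r,z).round(4),np.round(proj(c,R,t,pt('q',r,z)),1))
E
```

```text
41 298.7560975609756 206.21951219512195 [0.5655 0.101  0.0869] [0.557 0.096 0.074] [0.574 0.105 0.089]
14.85 [0.5669 0.0945 0.0727] [-3.78  1.19 -0.84]
45 0.03 [0.5691 0.1115 0.0777] [301.4 212.4]
45 0.036 [0.5691 0.1115 0.0837] [301.5 209.9]
50 0.03 [0.5684 0.1073 0.081 ] [300.1 209.9]
50 0.036 [0.5684 0.1073 0.087 ] [300.1 207.4]
55 0.03 [0.5676 0.1028 0.0838] [298.6 207.6]
55 0.036 [0.5676 0.1028 0.0898] [298.7 205. ]
60 0.03 [0.5667 0.0981 0.0863] [297.1 205.3]
60 0.036 [0.5667 0.0981 0.0923] [297.1 202.8]
65 0.03 [0.5658 0.0931 0.0883] [295.5 203.2]
65 0.036 [0.5658 0.0931 0.0943] [295.5 200.7]
```

```bash
python3 - <<'E'
from h import *
a=cv2.imread('pics/s1.png');b=cv2.imread('pics/s3.png');c=np.load('s7.npz')['color'][...,::-1]
# s1,s3: crop origin (200,120) scale 4; region u 278..312, v 210..252
def f(im): return cv2.resize(im[(210-120)*4:(252-120)*4,(278-200)*4:(312-200)*4],None,fx=1.9,fy=1.9,interpolation=cv2.INTER_CUBIC)
d=cv2.resize(np.ascontiguousarray(c[210:252,278:312]),None,fx=7.6,fy=7.6,interpolation=cv2.INTER_CUBIC)
A,B=f(a),f(b); h=min(A.shape[0],d.shape[0]); w=min(A.shape[1],d.shape[1])
im=np.hstack([x[:h,:w] for x in(A,B,d)])
im=cv2.convertScaleAbs(im,alpha=1.5)
for y in range(0,h,38): cv2.line(im,(0,y),(im.shape[1],y),(0,255,255),1)
cv2.imwrite('pics/cmp.png',im); print(im.shape)
E
```

```text
(319, 774, 3)
```

View pics/cmp.png

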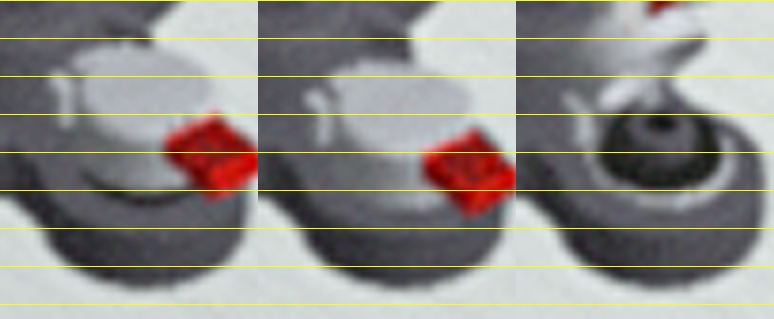

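```bash
python3 - <<'E'
from h import *
print(ctrl.hand_in()); o=ctrl.get_obs(); print(o['time_s'],o['grip_width'],o['force'].round(2))
E
```

```text
the job is handed in; nothing more can be done
None
the job is handed in; nothing more can be done
```

I found the loose bolt, pushed it fully down and opened its cap to about 57°. The job was handed in at about 15 s with the tab still in the gripper.

- **Finding the bolt:** With all caps shut, I pressed the lug nearest the robot (11.5 N) and the far-right lug (9.5 N). Both stood solid, with the tip at 45.3 mm. The left lug, at about (0.566, 0.097), sank at about 3 N. I pushed it on until it stopped at 39.3 mm under 17 N, which is 6 mm below the other two.
- **Opening the cap:** I pinched that cap's red tab across its width with 5 N and swung it up along the hinge arc. No other cap was opened.

**Last checks:**
- **Grip and angle:** The grip width was 17.5 mm on the 18 mm tab. The arm was commanded to 60°, and the tab's place in the image fits roughly 57°.
- **Bolt still down:** The upward pull was at most 1.4 N at each reading. The hinge ear sits at the same image height as just after the press, clearly lower than at the start. The tab's place in the image alone could not settle this, because it fitted both bolt heights nearly as well.
- **Side push:** About 3–4 N of sideways push from the slightly off-centre jaws remained; I left it.
- **Bystanders:** I ran no separate last check on the hammer, ring box and tray. The arm never went near them, and they looked unmoved where they could be seen in the pictures.

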